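Open a latched battery cover with the release pin

ROBOT

A 6-joint arm with a two-finger parallel gripper is mounted at the origin on a cart in front of the work surface, level with it; the furniture and walls round the work are solid. World frame = base frame: x ahead of the robot, y to its left, z up, the work surface at z = 0. Lengths are in m, angles in rad, forces in N, time in s.
With the tool pointing down it reaches from about 0.35 to 0.85 m from the base axis. Payload 8.1 kg.
Tool frame: the origin (TCP) lies between the finger pads; the fingertips stand 14 mm ahead of it and the grasp point (between the pads) lies 5 mm behind it; z points along the fingers, y is the line along which they close (so a half turn about z gives the same grasp; the last joint's range is limited). The gripper opens to 93 mm and grips with 3 to 60 N. Pads are 15 mm wide; open, the fingers measure 128 mm over their backs; the gripper's body (75 mm by 188 mm) begins 65 mm behind the grasp point.
Start: joints at [1.106, 0.13, 1.488, -0, 1.523, -0.085], TCP at [0.222, 0.557, 0.199] pointing down, gripper open.
Joint ranges: [-2.96, 2.96], [-0.89, 2.26], [0.02, 2.5], [-1.34, 4.48], [0, 2.73], [-2.66, 2.66]. Speed limits (rad/s): [2.39, 2.39, 2.79, 3.14, 3.14, 3.14].

INTERFACE

Orientations are given as a unit quaternion [w, x, y, z].
In Python, from station import get_obs, camera, camera_info, hand_in gives the robot as it stands.
- The arm moves only by the tool arm_command, never from a script. Its arguments are lists of equal length, an entry for each row: "rot": the turn, a rotation vector about the tool's x, y, z in degrees, a list of three; "dp": the shift along the tool's x, y, z in m, a list of three; "claw": the opening, from 0 (shut) to 1 (fully open). In form: {"rot": [[wx, wy, wz], ...], "dp": [[x, y, z], ...], "claw": [claw, ...]}. A call has 1 to 20 rows; each row shifts and turns the commanded pose from where the row before left it, along the tool's axes as they then stand; what a row does not reach is not made up. A row lasts 1/10 s, in which the tool goes at most 50 mm and 8.59 degrees, less where a joint would pass 70% of its speed; a pose out of reach is approached as far as the arm can. A call with a gripper value outside its range is refused whole. The fingers move at their own pace and stop on an object; "grip_force" is the grip in N (left out, the last holds). Time passes only in rows, so rows that do not move let the fingers close. It gives the time, the measured TCP pose, the force, the opening and the grip force at its end, in the units of the state.
- get_obs(): the state, without advancing time (a new reading comes with each control period).
- camera(name): name is "side" or "top" or "wrist"; returns (picture, depth): 384x512x3 uint8, blue, green, red; 384x512 float32, m along the optical axis (not along the pixel's ray), 0 where there is no reading.
- camera_info(name): a dict with "intrinsics" (3x3 intrinsics, pixels), "extrinsics" (4x4, takes a point from world to camera coordinates); the wrist camera has in their place "mount" (4x4, takes a point from camera to tool coordinates, whose origin is the TCP and whose axes are the flange's). Camera axes: x right, y down, z forward; pixel columns grow to the right and rows downward; lengths in m; the calibration is good to about 2 mm. The wrist camera is an equidistant fisheye: a pixel r from the principal point sees the ray r / f radians off the axis. A picture is of the moment at which its call begins: read the wrist's pose just before it. camera_info takes no time and is no camera call.
- hand_in(): hands the job in; it is judged then, once.
The state is a dict: "clock": time; "joints": joint angles; "joint_velocities": joint speeds; "tau": joint torques, N m; "tool_pos": TCP position; "ee_rot": TCP orientation; "force": force on the tool from outside, world axes, zero at the start; "torque": the same for the moment, N m; "finger_gap": finger opening in m; "finger_force": force on a finger pad.
Only numpy, scipy, OpenCV 4.12 (cv2) and the standard library are available. Lean on these libraries where they do the work, as an engineer would, in place of code of your own. Each camera call takes 0.05 s, during which the arm holds its last target. There are 200 camera calls.

TASK

Take the orange-handled release pin from its wooden stand, press the recessed red button in the instrument's grey cover with it, and keep the button down while you slide the cover fully open with the pin, never leaning on it hard. Then put the pin back upright in its stand, and leave the jar and the oil can where they are.

Things in the scene. Friction and masses are not known exactly. Their poses are not given: they have to be found in the camera images.
- dock: Black cradle, fixed on the worktop, 216 x 126 mm, walls 24 mm high; origin: centre of its underside; x points the way the cover opens. A blue instrument (200 x 110 x 54 mm) stands in it, centred and parallel, level, on packing that differs from unit to unit: its top lies 60 to 76 mm above the worktop, not measured. Rails, 13 mm wide, flank its grey cover (100 x 82 mm, 6 mm thick).
- cover (a joint): How far the grey battery cover (white chevrons point the opening way, top level with the instrument's top) has slid along the cradle's +x, in m: 0 shut, 0.060 fully open at a rigid stop. It slides stiffly (about 2 N) and stays where it is left. A latch locks it after 1.5 mm of play, and catches it again after about 21 and 41 mm if the button is up; pushing a latched cover does nothing.
- recess_mean (a point): Where the middle of the mouth of the button's recess lies with the cover shut: true in plan (22 mm to the -x side of the cradle's centre), but its height here (68 mm above the worktop) is only the mean; the true mouth, level with the instrument's top, is up to 8 mm higher or lower. Axes as the cradle's. The recess is a round hole 12 mm wide, ringed in yellow, straight down through the cover.
- button_mean (a point): Mean place of the red button's flat cap (15 mm wide): on the hole's axis 12 mm below its mouth, so also up to 8 mm higher or lower than this point: find it by touch. It sinks 5 mm on a spring (2 N at first, plus 1 N per mm, then rigid); 3.2 mm down (about 5.2 N) frees the latch. Hold it down while the cover slides; over 20 N breaks it. The button travels with the cover; this point does not.
- stand: Fixed wooden block, 60 x 60 mm and 48 mm high, in which the pin stands. Origin: centre of its underside, z up.
- stand_hole (a point): Centre of the mouth of the stand's hole, on top of the block: 12 mm wide, going right through (48 mm deep).
- pin_grip (a point): Centre of the square orange handle (16 x 16 mm, 54 mm tall, flats facing the point's x and y) of the loose 80 g release pin; z points up, away from the tip. Below it a collar 24 mm wide, 6 mm thick, underside 33 mm below this point, then a steel pin 6 mm thick, 45 mm long, its round tip 78 mm below this point. In the stand the collar rests on the block, this point 81 mm above the worktop.
- screw_jar: Loose jar with an orange lid, 71 mm wide and 108 mm high, a bystander. Origin: centre of its underside.
- oil_can: Loose red oil can with a thin bent spout, 64 x 84 mm and 192 mm high, a bystander. Origin: centre of its underside.
There are look-alikes about, which are no part of the job. What is meant by the stand is not pink, purple or turquoise, and is the smaller of those in its own colour.

How it is judged:
On the way, in this order (a step that is already met when the one before it is completed fails the run):
1. the pin has been lifted out of its stand (height (world z) of pin_grip above 0.128 m), for 0.1 s.
2. the pin, held on the button, is sliding the cover (value of joint cover between 0.015 and 0.048 m and contact force between pin_tool and cover above 3 N), for 0.05 s.
3. the cover is fully open (value of joint cover above 0.056 m), for 0.1 s.
At the end, for the whole second after the job is handed in: The cover is within 4 mm of its fully open stop, and the pin is back at rest in the stand's hole: upright within 0.12 rad, its handle within 10 mm of the hole's axis, its collar down on the block (handle centre 76 to 85 mm above the worktop) (value of joint cover above 0.056 m and horizontal distance between pin_grip and stand_hole below 0.01 m and height (world z) of pin_grip between 0.076 and 0.085 m and angle between pin_grip's own z axis and vertical below 0.12 rad and linear speed of pin_tool below 0.02 m/s); the robot touches nothing.
It fails at once if the pin pressed or pushed the cover and its button with more than 20 N (contact force between pin_tool and cover above 20 N).
It fails at once if the jar or the oil can was shifted by more than 20 mm (distance of any of screw_jar, oil_can from where it was at the start of the episode above 0.02 m).
It also fails if it takes over 56 s, if anything falls off the work surface, if the arm or the gripper's body presses on something with over 40 N, if the wrist force passes 120 N, or if a joint passes its speed limit or range.

## Working session

There is one attempt and no reset: what is moved stays moved. The work goes in short steps, Python scripts to look and compute and a tool call to move; the robot and the scene stay as the last step left them, time stands still between calls to the robot, and variables do not carry over. Pictures are saved under pics/ and viewed, at most 10 in all, crops included, and the job is handed in when it is done.

Besides the shell and the picture viewer there is one more tool, called after "Call:" as name(argument=value, ...) on one line, values as JSON. arm_command: Moves the arm, as the interface text tells. Its arguments: {"type":"object","properties":{"rot":{"type":"array"},"dp":{"type":"array"},"claw":{"type":"array"},"grip_force":{"type":"number"}},"required":["rot","dp","claw"]}

```bash
mkdir -p pics; cat > h.py <<'E'
import numpy as np, cv2, pickle
from station import get_obs, camera, camera_info
def snap(n):
    o=get_obs(); im,d=camera(n); pickle.dump((o,im,d,camera_info(n)),open(f'pics/{n}.pkl','wb')); return o,im,d,camera_info(n)
def load(n): return pickle.load(open(f'pics/{n}.pkl','rb'))
def pts(d,ci):
    K=np.array(ci['intrinsics']);E=np.array(ci['extrinsics']);v,u=np.mgrid[:384,:512]
    P=np.stack([(u-K[0,2])/K[0,0]*d,(v-K[1,2])/K[1,1]*d,d],-1)
    return (P-E[:3,3])@E[:3,:3]
def ray(ci,u,v,z):
    K=np.array(ci['intrinsics']);E=np.array(ci['extrinsics']);R=E[:3,:3];c=-R.T@E[:3,3]
    r=R.T@np.linalg.solve(K,[u,v,1.]);return c+r*(z-c[2])/r[2]
E
python3 - <<'E'
from h import *
for n in('top','side'):
    o,im,d,ci=snap(n)
    E=np.array(ci['extrinsics']);print(n,-E[:3,:3].T@E[:3,3],E[2,:3],ci['intrinsics'])
    cv2.imwrite(f'pics/{n}.png',cv2.resize(im,(800,600),interpolation=cv2.INTER_CUBIC))
print(o)
E
```

```text
top [ 0.50364918 -0.02788114  1.46866872] [ 0.0611189   0.0124508  -0.99805283] [[489.8539575    0.         258.78259119]
 [  0.         489.8539575  193.08576481]
 [  0.           0.           1.        ]]
side [ 0.42790387 -0.72675618  0.50446917] [ 0.21288861  0.84041653 -0.49837586] [[362.98601449   0.         259.03331405]
 [  0.         362.98601449 190.83395833]
 [  0.           0.           1.        ]]
{'clock': 0.05, 'joints': array([ 1.10561337e+00,  1.31144040e-01,  1.48926576e+00,  1.20875401e-05,
        1.52299772e+00, -8.53900147e-02]), 'joint_velocities': array([-2.03527359e-03, -4.65838867e-04, -2.51772902e-03,  5.07625013e-04,
        1.56428785e-03,  9.06772825e-05]), 'tau': array([ 1.30654858e-03, -5.61778772e+01, -4.93486297e+01,  7.70926941e-02,
        3.02139425e-02, -5.45454225e-05]), 'tool_pos': array([0.22213647, 0.5567199 , 0.19790513]), 'ee_rot': array([-2.52470457e-04,  1.88757438e-01,  9.82023323e-01, -8.71625969e-04]), 'force': array([ 0.7744919 , -0.26322051, -0.22411706]), 'torque': array([-0.02068691,  0.0458294 , -0.0145036 ]), 'finger_force': 0.0, 'finger_gap': 0.0931736078991222}
```

View pics/top.png

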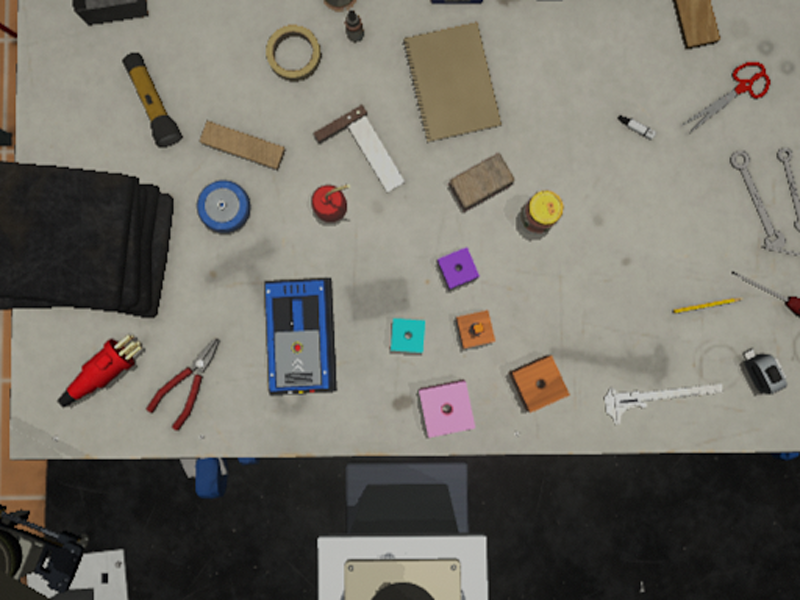

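View pics/side.png

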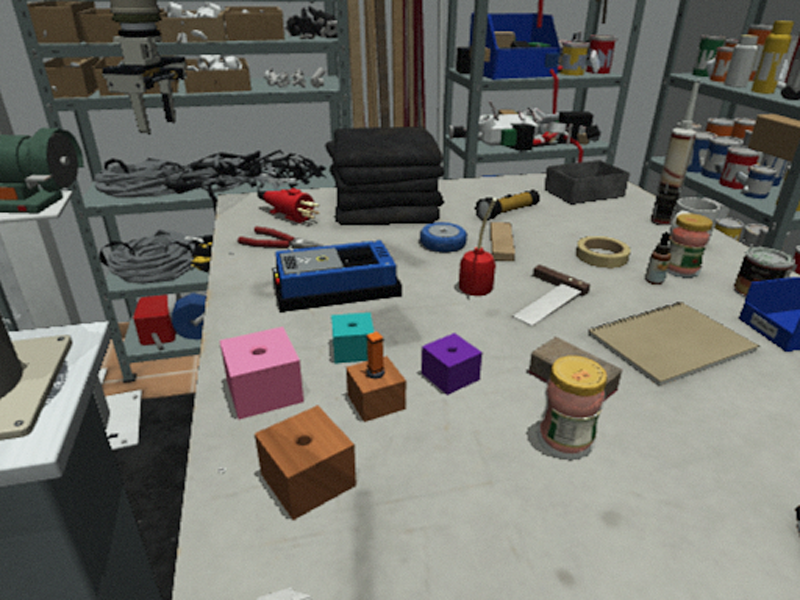

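Top view: dock and instrument at about (300,336), chevrons pointing up the picture (world +x), and the button ring at (297,348). The oil can is at (328,203) and the jar at (543,208).
Stand candidates: pink (446,408), turquoise (407,336), purple (458,268), large wood (540,383) and small wood (475,328). The small wooden one fits because it is the smaller of its colour and holds the orange pin. I'll confirm it in a crop and measure.

```bash
python3 - <<'E'
from h import *
o,im,d,ci=load('top'); P=pts(d,ci); s=512/800
crop=lambda x0,y0,x1,y1:cv2.resize(im[int(y0*s):int(y1*s),int(x0*s):int(x1*s)],(400,500),interpolation=cv2.INTER_CUBIC)
cv2.imwrite('pics/crop.png',np.hstack([crop(250,270,350,395),crop(425,280,525,405)]))
def at(u,v): return P[v,u].round(4)
hsv=cv2.cvtColor(im,cv2.COLOR_BGR2HSV)
def rect(m,name):
    n,l,st,c=cv2.connectedComponentsWithStats(m.astype('uint8'))
    for i in np.argsort(-st[1:,4])[:1]+1:
        q=P[l==i]; r=cv2.minAreaRect(q[:,:2].astype('float32')); print(name,st[i],'z',np.percentile(q[:,2],[5,50,95]).round(4),r)
box=lambda x0,y0,x1,y1:(lambda m:(m.__setitem__((slice(int(y0*s),int(y1*s)),slice(int(x0*s),int(x1*s))),True),m)[1])(np.zeros((384,512),bool))
b=box(250,265,350,405)
rect(b&(hsv[...,0]>100)&(hsv[...,0]<130)&(hsv[...,1]>120)&(hsv[...,2]>60)&(P[...,2]>.05),'blue')
rect(b&(P[...,2]>.05),'instr'); rect(b&(P[...,2]>.012),'dock')
w=box(445,300,505,360)
rect(w&(P[...,2]>.04)&(P[...,2]<.056),'stand'); rect(w&(P[...,2]>.095),'pin'); 
red=b&((hsv[...,0]<8)|(hsv[...,0]>172))&(hsv[...,1]>130)
rect(red,'red');v,u=np.nonzero(red);print(u.mean(),v.mean())
rect(b&(hsv[...,0]>15)&(hsv[...,0]<38)&(hsv[...,1]>110),'yel')
print('cover z',np.median(P[int(340*s):int(380*s),int(285*s):int(312*s),2]))
print('table',np.median(P[int(420*s):int(440*s),int(200*s):int(300*s),2]))
o,im,d,ci=load('side');P=pts(d,ci);hsv=cv2.cvtColor(im,cv2.COLOR_BGR2HSV)
w=box(340,320,410,420);rect(w&(P[...,2]>.04)&(P[...,2]<.053),'stand side');rect(w&(P[...,2]>.06),'pin side');rect(w&(P[...,2]>.103),'pintop side')
b=box(265,230,405,310);rect(b&(P[...,2]>.055),'instr side');rect(b&(hsv[...,0]>100)&(hsv[...,0]<130)&(hsv[...,1]>120)&(P[...,2]>.05),'blue side')
E
```

```text
blue [170 180  41  71 924] z [0.0568 0.0624 0.0675] ((0.5334771275520325, 0.10906542837619781), (0.19899246096611023, 0.2716831862926483), 1.9677753448486328)
instr [ 169  180   42   71 2463] z [0.0538 0.0617 0.0671] ((0.5330994129180908, 0.1097697988152504), (0.20143979787826538, 0.27262893319129944), 2.371462821960449)
dock [ 169  178   46   75 3127] z [0.0211 0.0604 0.0669] ((0.533692479133606, 0.11390389502048492), (0.21631920337677002, 0.2807391583919525), 2.452519416809082)
stand [292 199  25  24 379] z [0.0444 0.0491 0.054 ] ((0.5382372736930847, -0.1401658058166504), (0.05974128842353821, 0.06058313697576523), 11.78077220916748)
pin [303 207   7   7  37] z [0.1036 0.1097 0.1137] ((0.5379316806793213, -0.14048224687576294), (0.01578906737267971, 0.01600046269595623), 17.66705894470215)
red [189 221   3   4  10] z [0.0477 0.0522 0.057 ] ((0.5078532099723816, 0.18975131213665009), (0.00699611334130168, 0.00866806972771883), 89.00852966308594)
193.2 231.4
yel [191 250   4   2   7] z [0.0283 0.0412 0.0455] ((0.42680665850639343, 0.18612028658390045), (0.007166706956923008, 0.00318
[... 219 characters left out ...]
35637819767), 11.633572578430176)
pin side [235 212  11  26 246] z [0.0622 0.09   0.1104] ((0.5379621386528015, -0.14255085587501526), (0.016996359452605247, 0.01814441941678524), 16.771984100341797)
pintop side [235 212  11   8  64] z [0.1047 0.1093 0.1108] ((0.5385076999664307, -0.14341075718402863), (0.0166386179625988, 0.016417838633060455), 15.404053688049316)
instr side [ 177  153   77   28 1362] z [0.0562 0.0633 0.0651] ((0.5291954278945923, -0.24040263891220093), (0.9729003310203552, 0.20165260136127472), 89.94519805908203)
blue side [177 154  76  29 774] z [0.0514 0.062  0.0648] ((0.5276492834091187, -0.24328553676605225), (0.9670675992965698, 0.1988772749900818), 89.96365356445312)
```

View pics/crop.png

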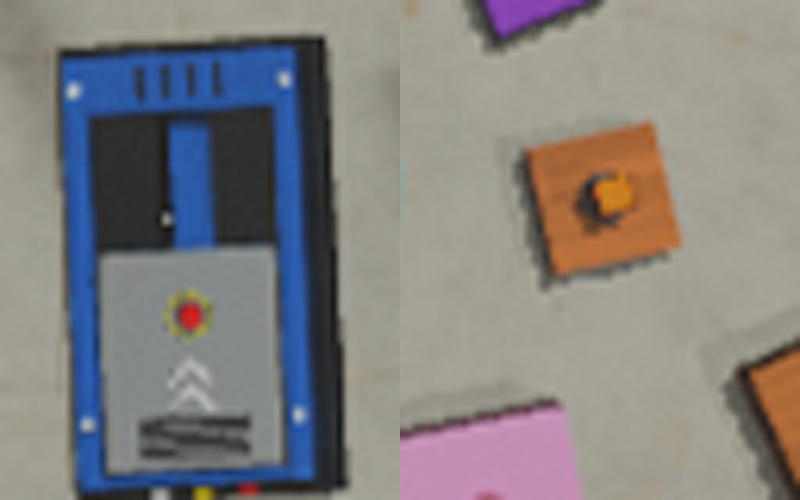

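The crop confirms it: the small wooden block holds the square orange handle, and the chevrons point up the picture. I'll refit the dock without the zero-depth outliers, and fit the hole from both views.

```bash
python3 - <<'E'
from h import *
for n in('top','side'):
    o,im,d,ci=load(n);P=pts(d,ci);hsv=cv2.cvtColor(im,cv2.COLOR_BGR2HSV)
    R=(P[...,0]>.38)&(P[...,0]<.68)&(P[...,1]>.08)&(P[...,1]<.30)&(d>0)
    for lo,hi,nm in((.05,.09,'instr'),(.012,.09,'dock'),(.015,.032,'walls')):
        m=R&(P[...,2]>lo)&(P[...,2]<hi)
        k,l,st,c=cv2.connectedComponentsWithStats(m.astype('uint8'),connectivity=8); i=1+np.argmax(st[1:,4])
        q=P[l==i];print(n,nm,len(q),cv2.minAreaRect(q[:,:2].astype('float32')),np.median(q[:,2]))
    yel=R&(hsv[...,0]>18)&(hsv[...,0]<38)&(hsv[...,1]>110)&(P[...,0]>.45)
    red=R&((hsv[...,0]<8)|(hsv[...,0]>172))&(hsv[...,1]>130)&(P[...,0]>.45)
    for m in(yel,red,yel|red):
        v,u=np.nonzero(m);print(len(u), u.mean() if len(u) else 0, v.mean() if len(u) else 0, ray(ci,u.mean(),v.mean(),.063) if len(u) else '')
    # grey cover height by points
    g=R&(hsv[...,1]<40)&(hsv[...,2]>80)&(P[...,2]>.05);print('grey',g.sum(),P[g].mean(0),cv2.minAreaRect(P[g][:,:2].astype('float32')))
ci=camera_info('wrist');print({k:np.round(v,4).tolist() if not isinstance(v,str) else v for k,v in ci.items()})
E
```

```text
top instr 2455 ((0.5297600626945496, 0.19040468335151672), (0.20143979787826538, 0.11122097820043564), 2.371462821960449) 0.06173583370622886
top dock 3115 ((0.5304127931594849, 0.19069510698318481), (0.2161666750907898, 0.12741555273532867), 2.285872459411621) 0.0603936222783397
top walls 297 ((0.5304560661315918, 0.18948489427566528), (0.21629968285560608, 0.12494450807571411), 2.4311156272888184) 0.02486538551841367
5 191.0 220.8 [0.51266204 0.18523753 0.063     ]
10 190.0 222.2 [0.50868686 0.18812995 0.063     ]
15 190.33333333333334 221.73333333333332 [0.51001179 0.18716591 0.063     ]
grey 894 [0.48986045 0.18849445 0.06265356] ((0.5328924655914307, 0.1941453069448471), (0.1881321519613266, 0.10473117977380753), 1.510445475578308)
side instr 1513 ((0.5296899676322937, 0.18585696816444397), (0.1998242884874344, 0.11413221061229706), 2.027942419052124) 0.06302312475335688
side dock 2687 ((0.5300210118293762, 0.1859794706106186), (0.2161119133234024, 0.1285899132490158), 2.3862979412078857) 0.05528297512044738
side walls 581 ((0.5300464630126953, 0.18591620028018951), (0.21609529852867126, 0.1285858154296875), 2.3503968715667725) 0.02497697185711801
13 214.15384615384616 175.6153846153846 [0.52066183 0.12119468 0.063     ]
5 221.4 191.4 [0.5266403  0.03495948 0.063     ]
18 216.16666666666666 180.0 [0.5224173  0.09587328 0.063     ]
grey 397 [0.4915722  0.18190967 0.06378142] ((0.53280109167099, 0.18944276869297028), (0.19327060878276825, 0.10690172016620636), 1.9154126644134521)
{'intrinsics': [[297.3186, 0.0, 255.5612], [0.0, 297.3186, 188.8839], [0.0, 0.0, 1.0]], 'mount': [[-0.0009, -0.9585, -0.285, 0.0795], [1.0, -0.0005, -0.0017, -0.0002], [0.0015, -0.285, 0.9585, -0.1874], [0.0, 0.0, 0.0, 1.0]]}
```

Call:
arm_command(rot=[[0,0,7.75],[0,0,7.75],[0,0,7.75],[0,0,7.75],[0,0,7.75],[0,0,7.75],[0,0,7.75],[0,0,0],[0,0,0],[0,0,0],[0,0,0],[0,0,0],[0,0,0],[0,0,0],[0,0,0],[0,0,0],[0,0,0],[0,0,0],[0,0,0],[0,0,0]], dp=[[0,0,0],[0,0,0],[0,0,0],[0,0,0],[0,0,0],[0,0,0],[0,0,0],[-0.042,0.0076,0],[-0.042,0.0076,0],[-0.042,0.0076,0],[-0.042,0.0076,0],[-0.042,0.0076,0],[-0.042,0.0076,0],[-0.042,0.0076,0],[-0.042,0.0076,0],[-0.042,0.0076,0],[-0.042,0.0076,0],[-0.042,0.0076,0],[-0.042,0.0076,0],[-0.042,0.0076,0]], claw=[0.5,0.5,0.5,0.5,0.5,0.5,0.5,0.5,0.5,0.5,0.5,0.5,0.5,0.5,0.5,0.5,0.5,0.5,0.5,0.5], grip_force=40)

```text
clock: 2.1
tool_pos: [0.4505, 0.0496, 0.1987]
ee_rot: [-0.0, 0.616, 0.788, -0.0]
force: [0.6, 0.7, 0.4]
finger_gap: 0.0464
finger_force: 0.0
```

Call:
arm_command(rot=[[0,0,0],[0,0,0],[0,0,0],[0,0,0],[0,0,0],[0,0,0]], dp=[[-0.042,0.0076,0],[-0.042,0.0076,0],[-0.042,0.0076,0],[-0.042,0.0076,0],[-0.042,0.0076,0],[0,0,0]], claw=[0.5,0.5,0.5,0.5,0.5,0.5])

```text
clock: 2.7
tool_pos: [0.5383, -0.1476, 0.1976]
ee_rot: [-0.0, 0.617, 0.787, -0.001]
force: [-1.3, 1.6, 0.0]
finger_gap: 0.0465
finger_force: 0.0
```

```bash
cat >> h.py <<'E'
from scipy.spatial.transform import Rotation as Ro
def wrist_cast(o,ci,uv,z):
    """fisheye pixels -> world points on plane z"""
    K=np.array(ci['intrinsics']);M=np.array(ci['mount']);uv=np.atleast_2d(np.asarray(uv,float))
    a=(uv-K[:2,2])/[K[0,0],K[1,1]];t=np.linalg.norm(a,axis=1,keepdims=True)
    r=np.hstack([a*np.sinc(t/np.pi),np.cos(t)])
    R=Ro.from_quat(np.roll(o['ee_rot'],-1)).as_matrix()
    c=R@M[:3,3]+o['tool_pos'];w=r@M[:3,:3].T@R.T
    return c+w*((z-c[2])/w[:,2])[:,None]
def wrist_pts(o,ci,d):
    v,u=np.mgrid[:384,:512];uv=np.stack([u.ravel(),v.ravel()],1)
    K=np.array(ci['intrinsics']);M=np.array(ci['mount'])
    a=(uv-K[:2,2])/[K[0,0],K[1,1]];t=np.linalg.norm(a,axis=1,keepdims=True)
    r=np.hstack([a*np.sinc(t/np.pi)/np.cos(t),np.ones_like(t)])*d.reshape(-1,1)
    R=Ro.from_quat(np.roll(o['ee_rot'],-1)).as_matrix()
    return ((r@M[:3,:3].T+M[:3,3])@R.T+o['tool_pos']).reshape(384,512,3)
def yaw(o):
    y=Ro.from_quat(np.roll(o['ee_rot'],-1)).as_matrix()[:,1];return np.degrees(np.arctan2(y[1],y[0]))
E
python3 - <<'E'
from h import *
o,im,d,ci=snap('wrist');print(o['clock'],o['tool_pos'],yaw(o),o['joints'],o['finger_gap'])
P=wrist_pts(o,ci,d)
R=(abs(P[...,0]-.538)<.06)&(abs(P[...,1]+.14)<.06)&(d>0)
for lo,hi,n in((.044,.053,'stand top'),(.065,.103,'handle'),(.104,.115,'handle top')):
    m=R&(P[...,2]>lo)&(P[...,2]<hi);q=P[m]
    if len(q)>3:print(n,len(q),cv2.minAreaRect(q[:,:2].astype('float32')),np.median(q[:,2]))
cv2.imwrite('pics/w1.png',im)
E
```

```text
2.7 [ 0.53833321 -0.14758109  0.19762186] 13.757658739700616 [-3.58457663e-01  1.95973115e-02  1.60696817e+00 -1.35429887e-03
  1.51615217e+00 -5.98499786e-01] 0.04652025706308387
stand top 2105 ((0.5378369688987732, -0.14276723563671112), (0.060553520917892456, 0.05973803997039795), 11.92261791229248) 0.04969175977975368
handle 117 ((0.5355515480041504, -0.13559378683567047), (0.015863321721553802, 0.002099290955811739), 16.866384506225586) 0.08522306787441802
handle top 293 ((0.5375542640686035, -0.14217929542064667), (0.016522329300642014, 0.016388732939958572), 16.647823333740234) 0.10927606803711905
```

View pics/w1.png

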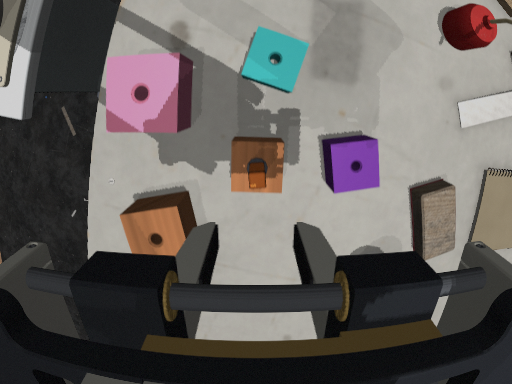

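The wrist view shows the small wooden stand at (257,165) with the orange pin at (257,177) just ahead of the fingers. The fingers are clear of the purple block. Now I'll align, lower and grasp.

Call:
arm_command(rot=[[0,0,-2.9],[0,0,0],[0,0,0],[0,0,0],[0,0,0],[0,0,0],[0,0,0],[0,0,0],[0,0,0],[0,0,0],[0,0,0],[0,0,0]], dp=[[0,0,0],[0.0053,0.001,0],[0,0,0.03],[0,0,0.03],[0,0,0.03],[0,0,0.02],[0,0,0.01],[0,0,0],[0,0,0],[0,0,0],[0,0,0],[0,0,0]], claw=[0.5,0.5,0.5,0.5,0.5,0.5,0.5,0.5,0.1,0.0,0.0,0.0], grip_force=40)

```text
clock: 3.95
tool_pos: [0.5379, -0.1381, 0.0799]
ee_rot: [0.001, 0.596, 0.803, 0.0]
force: [0.3, 0.8, -1.1]
finger_gap: 0.0186
finger_force: 0.0
```

```bash
python3 - <<'E'
from h import *
o=get_obs();print(o['clock'],o['tool_pos'],yaw(o),o['finger_gap'],o['finger_force'],o['force'])
E
```

```text
3.95 [ 0.53794648 -0.13813569  0.07990908] 16.88101143094347 0.018630717935147024 0.0 [ 0.30712381  0.84423537 -1.14551469]
```

Call:
arm_command(rot=[[0,0,0],[0,0,0],[0,0,0],[0,0,0]], dp=[[0,0,0],[-0.004,0,0.001],[0,0,0],[0,0,0]], claw=[0.35,0.35,0.35,0.35])

```text
clock: 4.35
tool_pos: [0.5384, -0.1419, 0.0778]
ee_rot: [-0.0, 0.596, 0.803, -0.0]
force: [0.1, -0.7, -0.1]
finger_gap: 0.0328
finger_force: 0.0
```

Call:
arm_command(rot=[[0,0,0],[0,0,0],[0,0,0],[0,0,0],[0,0,0],[0,0,0],[0,0,0],[0,0,0]], dp=[[0,0,0],[0,0,0],[0,0,0],[0,0,0],[0,0,0],[0,0,0],[0,0,0],[0,0,0]], claw=[0,0,0,0,0,0,0,0], grip_force=40)

```text
clock: 5.15
tool_pos: [0.5385, -0.1417, 0.0779]
ee_rot: [-0.0, 0.596, 0.803, 0.0]
force: [-0.7, 0.2, 0.1]
finger_gap: 0.0152
finger_force: 40.0
```

```bash
python3 - <<'E'
from h import *
o=get_obs();print(o['clock'],o['tool_pos'],yaw(o),o['finger_gap'],o['finger_force'],o['force'],o['ee_rot'])
E
```

```text
5.15 [ 0.53849254 -0.14168772  0.07791223] 16.887309580788926 0.015201021187532554 39.97308790683746 [-0.65311794  0.23160757  0.07097584] [-2.51018998e-05  5.95613019e-01  8.03271517e-01  7.52599319e-06]
```

Call:
arm_command(rot=[[0,0,0],[0,0,0],[0,0,0],[0,0,0],[0,0,0],[0,0,0],[0,0,7.25],[0,0,7.25],[0,0,0],[0,0,0],[0,0,0],[0,0,0],[0,0,0],[0,0,0],[0,0,0],[0,0,0],[0,0,0],[0,0,0]], dp=[[0,0,-0.01],[0,0,-0.02],[0,0,-0.025],[0,0,-0.025],[0,0,-0.025],[0,0,-0.025],[0,0,0],[0,0,0],[0.041,-0.002,0],[0.041,-0.002,0],[0.041,-0.002,0],[0.041,-0.002,0],[0.041,-0.002,0],[0.041,-0.002,0],[0.041,-0.002,0],[0.041,-0.002,0],[0,0,0],[0,0,0]], claw=[0,0,0,0,0,0,0,0,0,0,0,0,0,0,0,0,0,0], grip_force=40)

```text
clock: 6.95
tool_pos: [0.5086, 0.186, 0.2085]
ee_rot: [0.0, 0.691, 0.723, -0.0]
force: [0.5, -0.8, -1.3]
finger_gap: 0.0154
finger_force: 40.0
```

```bash
python3 - <<'E'
from h import *
o,im,d,ci=snap('wrist');print(o['clock'],o['tool_pos'],yaw(o),o['finger_gap'],o['force'])
P=wrist_pts(o,ci,d)
R=(P[...,0]>.38)&(P[...,0]<.68)&(P[...,1]>.08)&(P[...,1]<.30)&(d>0)
for lo,hi,n in((.052,.08,'instr'),(.012,.08,'dock')):
    q=P[R&(P[...,2]>lo)&(P[...,2]<hi)];print(n,len(q),cv2.minAreaRect(q[:,:2].astype('float32')),np.median(q[:,2]))
hsv=cv2.cvtColor(im,cv2.COLOR_BGR2HSV)
C=R&(abs(P[...,0]-.508)<.02)&(abs(P[...,1]-.187)<.02)
y=C&(hsv[...,0]>18)&(hsv[...,0]<38)&(hsv[...,1]>110)
v,u=np.nonzero(y);print('yel',len(u),u.mean(),v.mean());q=wrist_cast(o,ci,np.stack([u,v],1),.064);print(q.mean(0),cv2.minEnclosingCircle(q[:,:2].astype('float32')),P[y][:,2].mean())
cv2.imwrite('pics/w2.png',cv2.resize(im[60:300,100:420],(800,600)))
E
```

```text
6.95 [0.50861388 0.18603462 0.20846443] 2.5280367394182677 0.015400340060689093 [ 0.47371971 -0.78920182 -1.30590601]
instr 13436 ((0.5297780632972717, 0.1887073665857315), (0.2011433243751526, 0.10931794345378876), 2.295947551727295) 0.0628388446608872
dock 15860 ((0.5290915966033936, 0.19267648458480835), (0.21578136086463928, 0.11720440536737442), 2.3307595252990723) 0.06257428706891399
yel 408 220.14705882352942 314.875
[ 0.46180148 -0.0457437   0.064     ] ((0.48979276418685913, 0.024475736543536186), 0.17350517213344574) 0.2924052655527224
```

View pics/w2.png

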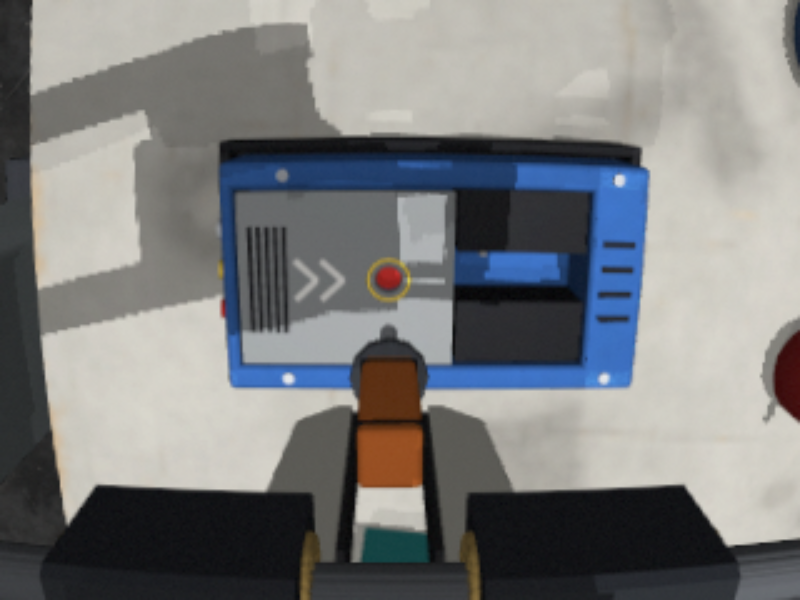

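The wrist view shows the ring at crop (388,280), which is full-image (255,172). The pin tip is at crop (388,332). The pin is upright and its column lines up with the hole.

```bash
python3 - <<'E'
from h import *
o,im,d,ci=load('wrist');P=wrist_pts(o,ci,d);hsv=cv2.cvtColor(im,cv2.COLOR_BGR2HSV)
B=np.zeros((384,512),bool);B[155:190,238:272]=True
y=B&(hsv[...,0]>18)&(hsv[...,0]<38)&(hsv[...,1]>90)
v,u=np.nonzero(y);q=wrist_cast(o,ci,np.stack([u,v],1),.0635)
print(len(u),cv2.minEnclosingCircle(q[:,:2].astype('float32')),q.mean(0),np.median(P[y][:,2]))
g=(abs(P[...,0]-.45)<.04)&(abs(P[...,1]-.187)<.03)&(d>0);print('cover z',np.median(P[g][:,2]))
tp=np.array([[255,60+332/2.5]]);print('tip cast',wrist_cast(o,ci,tp,.131))
q2=P[180:196,253:258];print(q2[::3,2].round(4))
# instrument edge: table level near
t=(P[...,0]>.45)&(P[...,0]<.6)&(P[...,1]>.28)&(P[...,1]<.33)&(d>0);print('table',np.median(P[t][:,2]))
E
```

```text
83 ((0.5075424909591675, 0.1867412030696869), 0.010416509583592415) [0.50770529 0.18676222 0.0635    ] 0.06335933488410417
cover z 0.33921632541249797
tip cast [[0.50792407 0.1823419  0.131     ]]
[[0.508  0.1768 0.0639]
 [0.5082 0.1729 0.063 ]
 [0.5083 0.1693 0.0629]
 [0.5077 0.1879 0.1374]
 [0.5077 0.1882 0.1475]
 [0.5074 0.1972 0.1838]]
table 0.0015474005167690486
```

Call:
arm_command(rot=[[0,0,0],[0,0,0],[0,0,0],[0,0,0],[0,0,0],[0,0,0],[0,0,0],[0,0,0]], dp=[[0.0013,0,0.01],[0,0,0.02],[0,0,0.015],[0,0,0.01],[0,0,0.005],[0,0,0.002],[0,0,0],[0,0,0]], claw=[0,0,0,0,0,0,0,0])

```text
clock: 7.8
tool_pos: [0.5093, 0.1867, 0.1467]
ee_rot: [0.0, 0.692, 0.722, 0.001]
force: [0.0, -0.9, -1.1]
finger_gap: 0.0155
finger_force: 40.0
```

```bash
python3 - <<'E'
from h import *
o,im,d,ci=snap('wrist');print(o['clock'],o['tool_pos'],yaw(o),o['force'])
P=wrist_pts(o,ci,d);hsv=cv2.cvtColor(im,cv2.COLOR_BGR2HSV)
B=np.zeros((384,512),bool);B[100:250,200:310]=True
y=B&(hsv[...,0]>18)&(hsv[...,0]<38)&(hsv[...,1]>90)&(P[...,2]<.075)
v,u=np.nonzero(y);print(len(u),u.min(),u.max(),v.min(),v.max())
q=wrist_cast(o,ci,np.stack([u,v],1),.0635);print(cv2.minEnclosingCircle(q[:,:2].astype('float32')))
s=B&(abs(P[...,0]-.508)<.02)&(abs(P[...,1]-.187)<.02)&(P[...,2]>.073)&(P[...,2]<.11);q=P[s];print('shaft',len(q),q.mean(0) if len(q) else '',q.max(0) if len(q) else '')
c=(int(v.mean()),int(u.mean()));print(c)
cv2.imwrite('pics/w3.png',cv2.resize(im[c[0]-45:c[0]+45,c[1]-60:c[1]+60],(800,600),interpolation=cv2.INTER_CUBIC))
E
```

```text
7.8 [0.50928456 0.18674248 0.14674114] 2.389754753225945 [ 0.03704865 -0.87105425 -1.05025354]
100 244 264 177 195
((0.507768452167511, 0.18711213767528534), 0.010421616956591606)
shaft 32 [0.50838188 0.18833448 0.0836005 ] [0.51120093 0.18919167 0.09143743]
(184, 254)
```

View pics/w3.png

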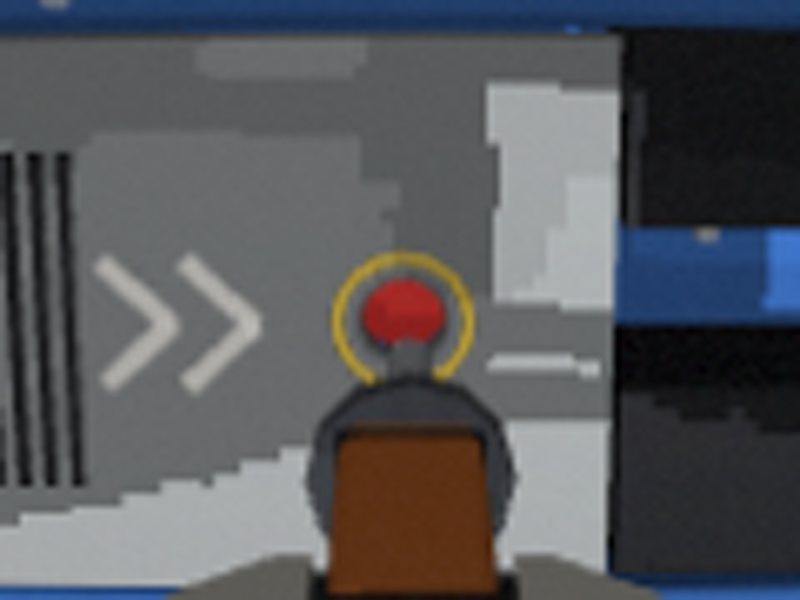

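The crop shows the tip centred on the ring to within about 1 mm: pin column at 408, ring centre at (403,320). I'll correct by that small amount and enter the hole.

Call:
arm_command(rot=[[0,0,0],[0,0,0],[0,0,0],[0,0,0],[0,0,0],[0,0,0],[0,0,0]], dp=[[0.0008,-0.0006,0],[0,0,0.003],[0,0,0.003],[0,0,0.003],[0,0,0.003],[0,0,0.002],[0,0,0]], claw=[0,0,0,0,0,0,0])

```text
clock: 8.55
tool_pos: [0.5078, 0.1873, 0.1314]
ee_rot: [-0.0, 0.692, 0.722, -0.0]
force: [1.1, -0.8, -1.5]
finger_gap: 0.0156
finger_force: 40.0
```

Call:
arm_command(rot=[[0,0,0],[0,0,0],[0,0,0],[0,0,0]], dp=[[0,0,0.002],[0,0,0.002],[0,0,0],[0,0,0]], claw=[0,0,0,0])

```text
clock: 8.95
tool_pos: [0.5081, 0.1874, 0.1279]
ee_rot: [-0.0, 0.692, 0.722, -0.0]
force: [0.2, -1.3, -1.8]
finger_gap: 0.0154
finger_force: 40.0
```

Call:
arm_command(rot=[[0,0,0],[0,0,0],[0,0,0]], dp=[[0,0,0.002],[0,0,0],[0,0,0]], claw=[0,0,0])

```text
clock: 9.25
tool_pos: [0.5081, 0.1874, 0.1259]
ee_rot: [-0.0, 0.692, 0.722, -0.0]
force: [-0.2, -0.2, -1.8]
finger_gap: 0.0155
finger_force: 40.0
```

Call:
arm_command(rot=[[0,0,0],[0,0,0],[0,0,0]], dp=[[0,0,0.001],[0,0,0],[0,0,0]], claw=[0,0,0])

```text
clock: 9.55
tool_pos: [0.5081, 0.1874, 0.1249]
ee_rot: [-0.0, 0.692, 0.722, -0.0]
force: [-0.2, -1.0, -1.0]
finger_gap: 0.0153
finger_force: 40.0
```

Call:
arm_command(rot=[[0,0,0],[0,0,0],[0,0,0]], dp=[[0,0,0.001],[0,0,0],[0,0,0]], claw=[0,0,0])

```text
clock: 9.85
tool_pos: [0.5083, 0.1874, 0.1241]
ee_rot: [0.0, 0.692, 0.722, 0.0]
force: [0.1, 0.2, -1.2]
finger_gap: 0.0156
finger_force: 40.0
```

Call:
arm_command(rot=[[0,0,0],[0,0,0],[0,0,0]], dp=[[0,0,0.001],[0,0,0],[0,0,0]], claw=[0,0,0])

```text
clock: 10.15
tool_pos: [0.5083, 0.1875, 0.1232]
ee_rot: [0.0, 0.692, 0.722, 0.0]
force: [-0.3, 0.0, 1.4]
finger_gap: 0.0156
finger_force: 40.0
```

Call:
arm_command(rot=[[0,0,0],[0,0,0],[0,0,0],[0,0,0]], dp=[[0,0,0.001],[0,0,0.001],[0,0,0],[0,0,0]], claw=[0,0,0,0])

```text
clock: 10.55
tool_pos: [0.5083, 0.1874, 0.1211]
ee_rot: [0.0, 0.692, 0.722, 0.0]
force: [-0.0, 0.3, 3.4]
finger_gap: 0.0158
finger_force: 40.0
```

Call:
arm_command(rot=[[0,0,0],[0,0,0],[0,0,0]], dp=[[0,0,0.001],[0,0,0],[0,0,0]], claw=[0,0,0])

```text
clock: 10.85
tool_pos: [0.5083, 0.1874, 0.1201]
ee_rot: [0.0, 0.692, 0.722, 0.0]
force: [-0.7, -0.3, 4.5]
finger_gap: 0.0158
finger_force: 40.0
```

Call:
arm_command(rot=[[0,0,0],[0,0,0],[0,0,0]], dp=[[0,0,0.0006],[0,0,0],[0,0,0]], claw=[0,0,0])

```text
clock: 11.15
tool_pos: [0.5083, 0.1874, 0.1195]
ee_rot: [0.0, 0.692, 0.722, 0.0]
force: [-0.1, -0.7, 4.2]
finger_gap: 0.0152
finger_force: 40.0
```

Call:
arm_command(rot=[[0,0,0],[0,0,0],[0,0,0],[0,0,0],[0,0,0]], dp=[[0,0.0015,0.0003],[0,0.0015,0],[0,0.0015,0],[0,0.0015,0],[0,0,0]], claw=[0,0,0,0,0])

```text
clock: 11.65
tool_pos: [0.5138, 0.1876, 0.1188]
ee_rot: [-0.0, 0.692, 0.722, -0.0]
force: [-1.9, 0.3, 5.7]
finger_gap: 0.0153
finger_force: 40.0
```

Call:
arm_command(rot=[[0,0,0],[0,0,0],[0,0,0],[0,0,0],[0,0,0]], dp=[[0,0.0015,0],[0,0.0015,0],[0,0.0015,0],[0,0.0015,0],[0,0,0]], claw=[0,0,0,0,0])

```text
clock: 12.15
tool_pos: [0.5198, 0.1879, 0.1188]
ee_rot: [-0.0, 0.692, 0.722, -0.0]
force: [-3.0, 0.4, 5.3]
finger_gap: 0.0157
finger_force: 40.0
```

Call:
arm_command(rot=[[0,0,0],[0,0,0],[0,0,0],[0,0,0],[0,0,0],[0,0,0],[0,0,0],[0,0,0]], dp=[[0,0.002,0],[0,0.002,0],[0,0.002,0],[0,0.002,0],[0,0.002,0],[0,0.002,0],[0,0.002,0],[0,0,0]], claw=[0,0,0,0,0,0,0,0])

```text
clock: 12.95
tool_pos: [0.5338, 0.1885, 0.1188]
ee_rot: [-0.0, 0.692, 0.722, -0.0]
force: [-2.0, -0.5, 5.5]
finger_gap: 0.0157
finger_force: 40.0
```

```bash
python3 - <<'E'
from h import *
o,im,d,ci=snap('wrist');P=wrist_pts(o,ci,d);hsv=cv2.cvtColor(im,cv2.COLOR_BGR2HSV);print(o['tool_pos'],o['force'],yaw(o))
B=np.zeros((384,512),bool);B[100:250,180:330]=True
y=B&(hsv[...,0]>18)&(hsv[...,0]<38)&(hsv[...,1]>90)&(P[...,2]<.075)
v,u=np.nonzero(y);q=wrist_cast(o,ci,np.stack([u,v],1),.0635);print(len(u),q[:,0].min(),q[:,0].max(),q[:,1].max())
cv2.imwrite('pics/w4.png',cv2.resize(im[130:250,175:335],(800,600),interpolation=cv2.INTER_CUBIC))
E
```

```text
[0.53382043 0.18847533 0.1188309 ] [-2.00156511 -0.4830066   5.47525405] 2.390168604343105
82 0.5225525970065842 0.5424586090059624 0.1986652239805471
```

View pics/w4.png

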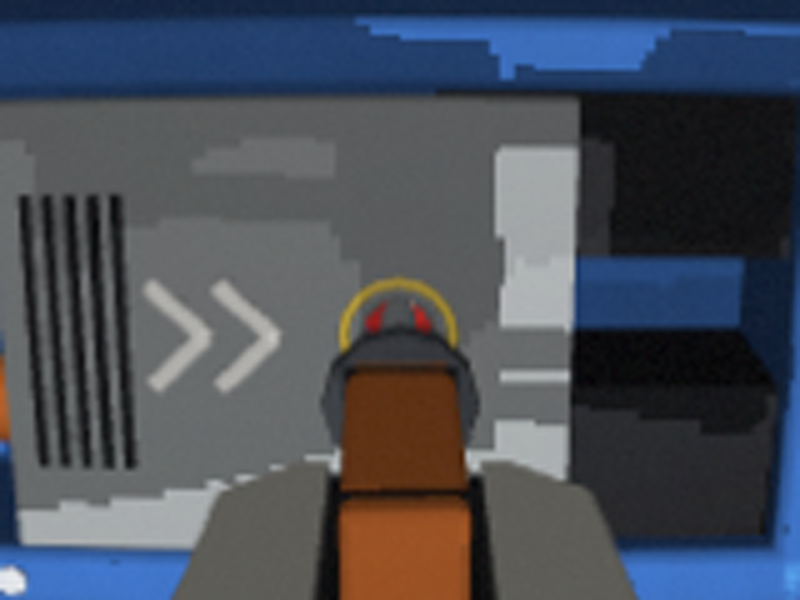

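The ring moved from x=0.5077 to x=0.5325, so the cover is about 25 mm open and the pin is still centred on the button. I'll keep sliding.

Call:
arm_command(rot=[[0,0,0],[0,0,0],[0,0,0],[0,0,0],[0,0,0],[0,0,0],[0,0,0],[0,0,0],[0,0,0],[0,0,0],[0,0,0],[0,0,0],[0,0,0],[0,0,0],[0,0,0],[0,0,0]], dp=[[0,0.002,0],[0,0.002,0],[0,0.002,0],[0,0.002,0],[0,0.002,0],[0,0.002,0],[0,0.002,0],[0,0.002,0],[0,0.002,0],[0,0.002,0],[0,0.002,0],[0,0.002,0],[0,0.002,0],[0,0.002,0],[0,0.002,0],[0,0,0]], claw=[0,0,0,0,0,0,0,0,0,0,0,0,0,0,0,0])

```text
clock: 14.6
tool_pos: [0.5638, 0.1897, 0.1188]
ee_rot: [-0.0, 0.692, 0.722, -0.0]
force: [-1.7, -0.5, 6.0]
finger_gap: 0.0158
finger_force: 40.0
```

Call:
arm_command(rot=[[0,0,0],[0,0,0],[0,0,0],[0,0,0],[0,0,0]], dp=[[0,0.0015,0],[0,0.0015,0],[0,0.001,0],[0,0,0],[0,0,0]], claw=[0,0,0,0,0])

```text
clock: 15.1
tool_pos: [0.5676, 0.1898, 0.1188]
ee_rot: [-0.0, 0.692, 0.722, -0.001]
force: [-2.8, -0.4, 5.3]
finger_gap: 0.0154
finger_force: 40.0
```

```bash
python3 - <<'E'
from h import *
o,im,d,ci=snap('wrist');P=wrist_pts(o,ci,d);hsv=cv2.cvtColor(im,cv2.COLOR_BGR2HSV);print(o['tool_pos'],o['force'],yaw(o))
B=np.zeros((384,512),bool);B[100:250,180:330]=True
y=B&(hsv[...,0]>18)&(hsv[...,0]<38)&(hsv[...,1]>90)&(P[...,2]<.075)
v,u=np.nonzero(y);q=wrist_cast(o,ci,np.stack([u,v],1),.0635);print(len(u),q[:,0].min(),q[:,0].max(),q[:,1].max())
E
```

```text
[0.56763548 0.18984865 0.11880236] [-2.76261327 -0.39159926  5.34977755] 2.3921086869683896
79 0.5563620969878271 0.5762192221671576 0.19930023359388124
```

Call:
arm_command(rot=[[0,0,0],[0,0,0],[0,0,0],[0,0,0],[0,0,0]], dp=[[0,0.0007,0],[0,0.0007,0],[0,0.0006,0],[0,0,0],[0,0,0]], claw=[0,0,0,0,0])

```text
clock: 15.65
tool_pos: [0.5694, 0.19, 0.1187]
ee_rot: [-0.001, 0.692, 0.722, -0.001]
force: [-1.5, -0.1, 5.4]
finger_gap: 0.0156
finger_force: 40.1
```

Call:
arm_command(rot=[[0,0,0],[0,0,0],[0,0,0],[0,0,0],[0,0,0],[0,0,0],[0,0,-7.25],[0,0,-7.25],[0,0,0],[0,0,0]], dp=[[0,0,-0.003],[0,0,-0.005],[0,0,-0.012],[0,0,-0.02],[0,0,-0.025],[0,0,-0.025],[0,0,0],[0,0,0],[0,0,0],[0,0,0]], claw=[0,0,0,0,0,0,0,0,0,0])

```text
clock: 16.65
tool_pos: [0.57, 0.1899, 0.2091]
ee_rot: [-0.0, 0.597, 0.802, -0.0]
force: [0.2, -0.3, -1.5]
finger_gap: 0.0155
finger_force: 40.0
```

```bash
python3 - <<'E'
from h import *
o,im,d,ci=snap('wrist');P=wrist_pts(o,ci,d);hsv=cv2.cvtColor(im,cv2.COLOR_BGR2HSV);print(o['clock'],o['tool_pos'],o['force'],yaw(o))
y=(hsv[...,0]>18)&(hsv[...,0]<38)&(hsv[...,1]>90)&(P[...,2]<.072)&(P[...,2]>.055)&(abs(P[...,0]-.567)<.02)&(abs(P[...,1]-.189)<.02)
v,u=np.nonzero(y);q=wrist_cast(o,ci,np.stack([u,v],1),.0635);print(len(u),cv2.minEnclosingCircle(q[:,:2].astype('float32')))
E
```

```text
16.65 [0.57004718 0.18993879 0.20914842] [ 0.2065376  -0.3027611  -1.47048587] 16.674372217723846
79 ((0.5674262046813965, 0.18949244916439056), 0.01030790712684393)
```

The cover is about 60 mm open, at its stop. Now I'll take the pin back to the stand.

Call:
arm_command(rot=[[0,0,0],[0,0,0],[0,0,0],[0,0,0],[0,0,0],[0,0,0],[0,0,0],[0,0,0],[0,0,0],[0,0,0],[0,0,0]], dp=[[-0.0386,-0.0157,0],[-0.0386,-0.0157,0],[-0.0386,-0.0157,0],[-0.0386,-0.0157,0],[-0.0386,-0.0157,0],[-0.0386,-0.0157,0],[-0.0386,-0.0157,0],[-0.0386,-0.0157,0],[0,0,0],[0,0,0],[0,0,0]], claw=[0,0,0,0,0,0,0,0,0,0,0])

```text
clock: 17.8
tool_pos: [0.5397, -0.1411, 0.2089]
ee_rot: [-0.0, 0.596, 0.803, 0.0]
force: [0.4, -0.1, -1.8]
finger_gap: 0.0158
finger_force: 40.0
```

```bash
python3 - <<'E'
from h import *
o,im,d,ci=snap('wrist');P=wrist_pts(o,ci,d);print(o['clock'],o['tool_pos'],o['force'],yaw(o))
t=np.radians(yaw(o));D=np.array([.5385,-.1417])-o['tool_pos'][:2];print('move x,y',D@[-np.sin(t),np.cos(t)],D@[np.cos(t),np.sin(t)])
R=(abs(P[...,0]-.538)<.05)&(abs(P[...,1]+.142)<.05)&(d>0)
s=R&(P[...,2]>.13)&(P[...,2]<.16);q=P[s];print('shaft',len(q),q.mean(0) if len(q) else '')
# shaft axis: x along depth points at several heights (tilt check)
for lo in (.13,.138,.146,.155,.165,.175):
    q=P[R&(P[...,2]>lo)&(P[...,2]<lo+.008)]
    if len(q):print(lo,len(q),q.mean(0).round(4),q.max(0).round(4))
cv2.imwrite('pics/w5.png',cv2.resize(im[130:250,175:335],(800,600),interpolation=cv2.INTER_CUBIC))
E
```

```text
17.8 [ 0.53966063 -0.14109207  0.20891641] [ 0.38617498 -0.06712076 -1.76061488] 16.84785168213778
move x,y -0.0002454549433731618 -0.0012870093084661328
shaft 31 [ 0.53821645 -0.1396813   0.1460706 ]
0.13 1 [ 0.5381 -0.1393  0.138 ] [ 0.5381 -0.1393  0.138 ]
0.138 14 [ 0.5382 -0.1399  0.1427] [ 0.5412 -0.1388  0.1458]
0.146 16 [ 0.5382 -0.1395  0.1495] [ 0.541  -0.1387  0.1534]
0.175 20 [ 0.536  -0.1334  0.1821] [ 0.5466 -0.1302  0.183 ]
```

View pics/w5.png

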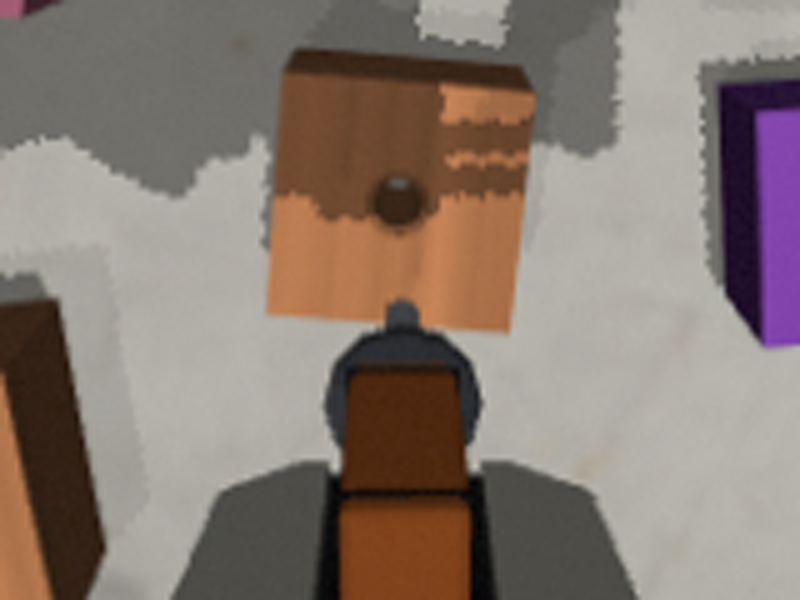

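The crop shows the stand hole at (398,198), with the pin upright and its tip at (400,310) in line with the hole. I'll make a small correction and descend in stages.

Call:
arm_command(rot=[[0,0,0],[0,0,0],[0,0,0],[0,0,0],[0,0,0],[0,0,0],[0,0,0]], dp=[[-0.0004,-0.0008,0],[0,0,0.025],[0,0,0.025],[0,0,0.02],[0,0,0.008],[0,0,0],[0,0,0]], claw=[0,0,0,0,0,0,0])

```text
clock: 18.55
tool_pos: [0.5396, -0.1424, 0.1321]
ee_rot: [0.001, 0.595, 0.803, 0.0]
force: [0.2, -1.0, -0.6]
finger_gap: 0.0161
finger_force: 40.0
```

```bash
python3 - <<'E'
from h import *
o,im,d,ci=snap('wrist');P=wrist_pts(o,ci,d);print(o['clock'],o['tool_pos'],o['force'],yaw(o))
R=(abs(P[...,0]-.538)<.045)&(abs(P[...,1]+.142)<.045)&(d>0)
q=P[R&(P[...,2]>.059)&(P[...,2]<.085)];print('shaft',len(q),q.mean(0) if len(q) else '')
cv2.imwrite('pics/w6.png',cv2.resize(im[140:230,195:315],(800,600),interpolation=cv2.INTER_CUBIC))
E
```

```text
18.55 [ 0.53960574 -0.14240665  0.13212167] [ 0.17727909 -0.95945814 -0.59122734] 16.921231130513412
shaft 32 [ 0.53819922 -0.1410811   0.06906658]
```

View pics/w6.png

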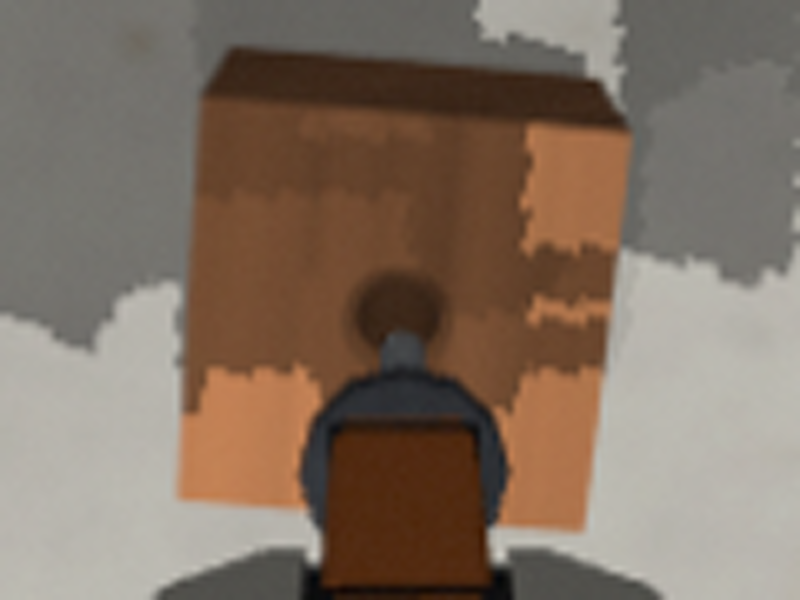

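Tip column 404 against hole centre 400, so it's within about 1 mm. I'll insert slowly.

Call:
arm_command(rot=[[0,0,0],[0,0,0],[0,0,0],[0,0,0],[0,0,0],[0,0,0],[0,0,0]], dp=[[0.0004,-0.0006,0],[0,0,0.004],[0,0,0.004],[0,0,0.003],[0,0,0.003],[0,0,0],[0,0,0]], claw=[0,0,0,0,0,0,0])

```text
clock: 19.3
tool_pos: [0.5382, -0.1424, 0.1169]
ee_rot: [-0.0, 0.596, 0.803, -0.0]
force: [0.1, -0.3, -0.5]
finger_gap: 0.0156
finger_force: 40.0
```

Call:
arm_command(rot=[[0,0,0],[0,0,0],[0,0,0],[0,0,0],[0,0,0],[0,0,0],[0,0,0],[0,0,0],[0,0,0]], dp=[[0,0,0.006],[0,0,0.006],[0,0,0.006],[0,0,0.006],[0,0,0.006],[0,0,0.004],[0,0,0.003],[0,0,0],[0,0,0]], claw=[0,0,0,0,0,0,0,0,0])

```text
clock: 20.2
tool_pos: [0.5384, -0.1424, 0.0802]
ee_rot: [0.0, 0.596, 0.803, 0.0]
force: [-0.1, -0.1, -0.8]
finger_gap: 0.0155
finger_force: 40.0
```

Call:
arm_command(rot=[[0,0,0],[0,0,0],[0,0,0]], dp=[[0,0,0.0013],[0,0,0],[0,0,0]], claw=[0,0,0])

```text
clock: 20.5
tool_pos: [0.5384, -0.1424, 0.0789]
ee_rot: [0.0, 0.596, 0.803, 0.0]
force: [-0.6, 0.5, -1.6]
finger_gap: 0.0158
finger_force: 40.0
```

Collar about 1 mm above the block. I'll release by opening to half, then retreat straight up.

Call:
arm_command(rot=[[0,0,0],[0,0,0],[0,0,0],[0,0,0],[0,0,0],[0,0,0],[0,0,0],[0,0,0],[0,0,0],[0,0,0],[0,0,0]], dp=[[0,0,0.0007],[0,0,0],[0,0,0],[0,0,0],[0,0,0],[0,0,-0.02],[0,0,-0.03],[0,0,-0.04],[0,0,-0.04],[0,0,0],[0,0,0]], claw=[0,0.2,0.5,0.5,0.5,0.5,0.5,0.5,0.5,0.5,0.5])

```text
clock: 21.6
tool_pos: [0.5392, -0.1427, 0.2095]
ee_rot: [0.001, 0.596, 0.803, 0.0]
force: [0.9, -0.6, -0.4]
finger_gap: 0.0467
finger_force: 0.0
```

```bash
python3 - <<'E'
from h import *
o,im,d,ci=snap('wrist');P=wrist_pts(o,ci,d);print(o['clock'],o['tool_pos'],o['force'],o['finger_gap'])
R=(abs(P[...,0]-.538)<.05)&(abs(P[...,1]+.142)<.05)&(d>0)
for lo,hi,n in((.044,.053,'stand'),(.104,.118,'handle top')):
    q=P[R&(P[...,2]>lo)&(P[...,2]<hi)];print(n,len(q),cv2.minAreaRect(q[:,:2].astype('float32')),np.median(q[:,2]))
o,im,d,ci=snap('top');P=pts(d,ci);hsv=cv2.cvtColor(im,cv2.COLOR_BGR2HSV)
m=(hsv[...,2]>80)&(hsv[...,1]<40)&(abs(P[...,0]-.53)<.1)&(abs(P[...,1]-.19)<.03)&(P[...,2]>.055)&(P[...,2]<.075);print('grey x range',np.percentile(P[m][:,0],[2,98]))
E
```

```text
21.6 [ 0.53918934 -0.14270127  0.2094689 ] [ 0.88607307 -0.5595418  -0.41414884] 0.046721937186002836
stand 1957 ((0.5378709435462952, -0.14288905262947083), (0.06066100299358368, 0.05951263755559921), 11.887019157409668) 0.04964872081485103
handle top 259 ((0.5374772548675537, -0.1431690901517868), (0.016261285170912743, 0.016137536615133286), 16.824769973754883) 0.10938462879522706
grey x range [0.50078171 0.59598303]
```

The pin is upright and seated: its handle-top height matches the start, and it sits 0.5 mm from the hole's axis. The cover is open, so I'm handing in.

```bash
python3 -c "
from station import hand_in; print(hand_in())"
```

```text
the job is handed in; nothing more can be done
None
```

I slid the cover open about 60 mm to its stop with the button held down (about 6–7 N) and put the pin back upright in its stand. I never went near the jar or the oil can, and handed the job in at about 22 s; it returned no verdict.

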